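# Hold the document box unlocked with its key

### The arm

A 6-joint arm with a two-finger parallel gripper is mounted at the origin on the work surface. World frame = base frame: x ahead of the robot, y to its left, z up, the work surface at z = 0. Lengths are in m, angles in rad, forces in N, time in s.
With the tool pointing down it reaches from about 0.4 to 0.825 m from the base axis. Payload 7 kg.
Tool frame: the origin (TCP) lies at the very end of the fingers, on their centre line; the grasp point (between the pads) lies 19 mm behind it; z points along the fingers, y is the line along which they close (so a half turn about z gives the same grasp; the last joint's range is limited). The gripper opens to 88 mm and grips with 3 to 60 N. Pads are 19 mm wide; open, the fingers measure 130 mm over their backs; the gripper's body (78 mm by 193 mm) begins 47 mm behind the grasp point.
Start: joints at [-1.029, 0.359, 0.012, 0, -1.224, -0.288], TCP at [0.169, -0.653, 0.227] pointing down, gripper open.
Joint ranges: [-3.07, 3.07], [-1.43, 2.12], [-1.02, 1.25], [-3.03, 1.67], [-3.05, -0], [-3.03, 3.03]. Speed limits (rad/s): [2.39, 2.39, 3.01, 3.14, 3.14, 3.14].

### API

Orientations are given as [roll, pitch, yaw] about the fixed x, y, z axes, in that order (R = Rz(yaw) Ry(pitch) Rx(roll)).
In Python, from station import arm, grab_frame gives the robot as it stands.
- The arm moves only by the tool jog_arm, never from a script. Its argument "deltas" is a list that holds one entry, the list of rows, each a list of 4 numbers: the shift along the tool's x, y, z in units of 60 mm (1.0 is 60 mm), then the turn about the tool's z in units of 5 degrees (1.0 is 5 degrees). A call has 1 to 8 rows; each row is the pose to reach, as a shift and turn from the pose commanded when the call began, along the tool's axes at that moment; what a row does not reach only later rows make up. A row lasts 1/8 s, in which the tool goes at most 62.5 mm and 10.7 degrees, less where a joint would pass 70% of its speed; a pose out of reach is approached as far as the arm can. A call with a gripper value outside its range is refused whole. "grip" is the finger opening in mm, from 0 to 87.6, set as the call begins (left out, the last holds). The fingers move at their own pace and stop on an object; "squeeze" is the grip in N (left out, the last holds). Time passes only in rows, so rows that repeat a pose let the fingers close. It gives the time, the measured TCP pose, the force, the opening and the grip force at its end, in the units of the state.
- arm.get_state(): the state, without advancing time (a new reading comes with each control period).
- grab_frame(name): name is "scene" or "side" or "wrist"; returns a dict with "img" (384x512x3 uint8, red, green, blue), "vfov" (degrees; the focal length in pixels is half the picture's height over the tangent of half this angle, whatever the lens; pixels are square), "cx", "cy" (the principal point, pixels), "xyz" and "rotation" of the camera in the world. Camera axes: x right, y down, z forward; pixel columns grow to the right and rows downward; lengths in m; the calibration is good to about 2 mm. A picture is of the moment at which its call begins. There is no depth.
- arm.job_done(): hands the job in; it is judged then, once.
The state is a dict: "t": time; "q": joint angles; "qd": joint speeds; "joint_efforts": joint torques, N m; "eef_pos": TCP position; "ee_rot": TCP orientation; "force": force on the tool from outside, world axes, zero at the start; "moment": the same for the moment, N m; "width": finger opening in m; "gripper_force": force on a finger pad.
Only numpy, scipy, OpenCV 4.12 (cv2) and the standard library are available. Lean on these libraries where they do the work, as an engineer would, in place of code of your own. Each camera call takes 0.05 s, during which the arm holds its last target. There are 200 camera calls.

### The job

Take the round-headed key out of the wooden key block, push it down into the lock on top of the grey document box, working it past the sticky pins until it is fully home, and turn it a quarter turn clockwise as seen from above. The lock is sprung and its bolt stays back only while the key is held, so finish with the key still gripped and held turned against the spring; do not let go. Leave the other two keys in the block and do not knock the stapler, note pad, mug or jar about.

Things in the scene. Friction and masses are not known exactly. Their poses are not given: they have to be found in the camera images.
- key_round: Key to use, 40 g, upright, black disc head up. Origin: blade tip; z up. Blade 5 (x) x 12 (y) mm, z 0 to 34, lowest 7 mm tapered in x. Shoulder 10 x 18 mm, z 34 to 41; its underside stops on the lock's face or the block. Head: disc 32 mm in diameter, 10 thick along x, centre z 56.5, top 72.5; pinch its flat faces (along x). Works either way round (half turn about z).
- key_square: Another key, to be left alone: same blade and shoulder, square black head 22 mm wide (y) x 22 mm tall x 10 mm thick, 63 mm tall in all. Origin at the blade tip.
- key_bar: Another key, to be left alone: same blade and shoulder, low wide black bar head 44 mm wide (y) x 16 mm tall x 10 mm thick, 57 mm tall in all. Origin at the blade tip.
- keyblock: Fixed wooden block, 50 (x) x 170 (y) x 45 mm tall, origin under its centre. Three slots in its top, in a row along y at -55, 0 and 55 mm; in each stands a key, 34 mm deep, shoulder on the block's top, 1.2 mm free play each way. The keys' order varies. Their x lies along the block's x, across the row.
- lockbox: Grey steel document box, fixed, 150 (x) x 200 (y) x 90 mm tall, origin at the centre of its underside; a flat steel lock case 60 x 60 x 12 mm lies on its lid. On the case's -x side a brass bolt runs in a keep.
- keyhole (a point): Middle of the slot's mouth in the lock's 22 mm square brass plug, 107 mm above the table, 5 mm above the case. Axes as the box: at rest the slot is 14 mm along y, 7 along x, mouth bevelled 1.5 mm; the key goes straight down, its x along this x. Sticky pins 12 and 22 mm down catch the blade: 10 to 20 N pushed straight, less when rocked 1 mm to and fro along x. Home: tip 34 mm below.
- cylinder (a joint): Turn of the lock's plug, rad: 0 at rest (sprung), grows as the key turns clockwise seen from above, stop at 1.45 (about a quarter turn). The spring (0.08 N m at the stop) turns it back to 0 when the key is let go. The blade has about 0.17 rad of free play in the slot: turn the hand about 1.65 rad to reach the stop.
- stapler: Loose stapler, 130 x 34 x 38 mm, origin under its centre; a bystander.
- notepad: Loose pad of note paper, 75 x 75 x 30 mm, origin under its centre; a bystander.
- mug: Loose white mug, 80 mm across, 90 mm tall, origin under its centre; a bystander.
- jar: Loose glass jar, 60 mm across, 85 mm tall, origin under its centre; a bystander.
Not all that is in view belongs to the job. Leave any orange, pink or red look-alike of the key_round alone.

How it is judged:
By the outcome, as a careful person would: the job done as asked, in the order asked, and still so for the second after the job is handed in, while the arm keeps its last pose, push and grip.
It also fails if it takes over 58 s, if anything falls off the work surface, if the arm or the gripper's body presses on something with over 40 N, if the wrist force passes 120 N, or if a joint passes its speed limit or range.

## Working session

There is one attempt and no reset: what is moved stays moved. The work goes in short steps, Python scripts to look and compute and a tool call to move; the robot and the scene stay as the last step left them, time stands still between calls to the robot, and variables do not carry over. Pictures are saved under pics/ and viewed, at most 10 in all, crops included, and the job is handed in when it is done.

Besides the shell and the picture viewer there is one more tool, called after "Emit:" by a JSON object that holds its "name" and its "arguments". jog_arm: Moves the arm, as the interface text tells. Its arguments: {"type":"object","properties":{"deltas":{"type":"array"},"grip":{"type":"number"},"squeeze":{"type":"number"}},"required":["deltas"]}

```bash
mkdir -p pics
cat > h.py <<'E'
import numpy as np,cv2,json
from station import arm,grab_frame
def save(n,f):
    cv2.imwrite(f'pics/{n}.png',f['img'][:,:,::-1]); 
def foc(f): return f['img'].shape[0]/2/np.tan(np.radians(f['vfov'])/2)
def ray(f,u,v):
    d=np.array([(u-f['cx'])/foc(f),(v-f['cy'])/foc(f),1.]); return np.array(f['xyz']),np.array(f['rotation'])@d
def onz(f,u,v,z):
    o,d=ray(f,u,v); return o+d*(z-o[2])/d[2]
def tri(a,b):
    A=[];B=[]
    for o,d in (a,b):
        d=d/np.linalg.norm(d);P=np.eye(3)-np.outer(d,d);A.append(P);B.append(P@o)
    x=np.linalg.solve(sum(A),sum(B)); return x,[np.linalg.norm(P@x-q) for P,q in zip(A,B)]
def proj(f,p):
    c=np.array(f['rotation']).T@(np.array(p)-f['xyz']); return c[:2]/c[2]*foc(f)+[f['cx'],f['cy']]
E
python3 - <<'E'
from h import *
import pickle
F={}
for n in('scene','side','wrist'):
    f=grab_frame(n);F[n]=f;save(n,f);print(n,f['vfov'],f['cx'],f['cy'],f['xyz'],np.round(f['rotation'],3).tolist(),f.keys())
pickle.dump(F,open('F.pkl','wb'))
cv2.imwrite('pics/two.png',np.vstack([np.hstack([cv2.resize(F[n]['img'],(400,300)) for n in p]) for p in (('scene','side'),('wrist','wrist'))])[:,:,::-1])
print(arm.get_state())
E
```

```text
scene 53.66440061454643 250.10493080787018 187.66485965522676 [ 1.09021595 -0.02657766  0.67242361] [-2.468, 0.014, 1.482] dict_keys(['img', 'vfov', 'cx', 'cy', 'xyz', 'rotation'])
side 57.70561149326764 257.1236826374085 190.0439002290518 [0.18417953 0.52053851 0.62485517] [-2.269, -0.021, -2.467] dict_keys(['img', 'vfov', 'cx', 'cy', 'xyz', 'rotation'])
wrist 68.38214727203399 249.83262829936805 185.48866785434387 [ 0.09771745 -0.67198134  0.3839917 ] [2.858, -0.001, 1.825] dict_keys(['img', 'vfov', 'cx', 'cy', 'xyz', 'rotation'])
{'t': 0.15, 'q': array([-1.02888836e+00,  3.59203406e-01,  1.12861728e-02, -2.26258843e-04,
       -1.22407674e+00, -2.88127755e-01]), 'qd': array([ 0.00083505, -0.0020418 ,  0.00167957,  0.00155761,  0.00247074,
        0.00073755]), 'joint_efforts': array([-1.51258831e-03, -5.83273208e+01,  2.93292153e+01,  7.00114265e+00,
        8.78097519e-03, -1.15937150e-04]), 'eef_pos': array([ 0.16936813, -0.65304429,  0.22586261]), 'ee_rot': array([ 3.14038393e+00, -1.36387344e-04, -2.88788937e+00]), 'force': array([-0.04478009,  0.80576745, -0.726947  ]), 'moment': array([ 0.05414353, -0.03499134,  0.00532266]), 'gripper_force': 0.0, 'width': 0.08752434737536541}
```

View pics/scene.png

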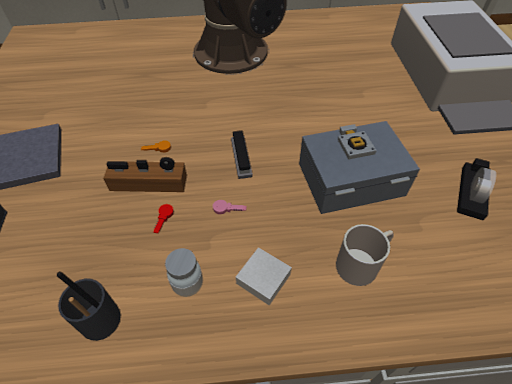

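View pics/side.png

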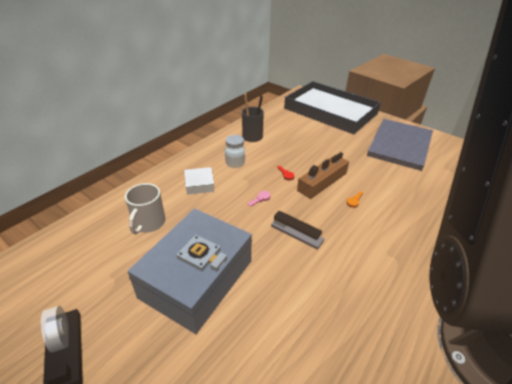

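The scene view shows the wooden block at cols 107-186, rows 158-190, with black heads at (117,165), (142,164) and (167,163). The lock plug is at about (357,143). The side view shows the block near (323,175) and the lock near (199,250). The orange (157,147), red (164,217) and pink (228,208) keys lie flat on the table and are decoys.

Candidates for key_round are the three black heads in the block. The disc at (167,163) fits; the bar and the square do not. I'll confirm this in one enlarged crop.

```bash
cat >> h.py <<'E'
from scipy.spatial.transform import Rotation as Ro
_g=grab_frame
def grab_frame(n):
    f=_g(n); f['rotation']=Ro.from_euler('xyz',f['rotation']).as_matrix(); return f
E
python3 - <<'E'
from h import *
a=grab_frame('scene');b=grab_frame('side')
def c(f,u,v,w,h): return cv2.resize(f['img'][v:v+h,u:u+w],(400,300),interpolation=cv2.INTER_CUBIC)
m=np.vstack([np.hstack([c(a,98,142,100,75),c(b,285,140,80,60)]),np.hstack([c(a,320,115,80,60),c(b,160,220,80,60)])])
cv2.imwrite('pics/crop.png',m[:,:,::-1])
E
```

```text
(no output)
```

View pics/crop.png

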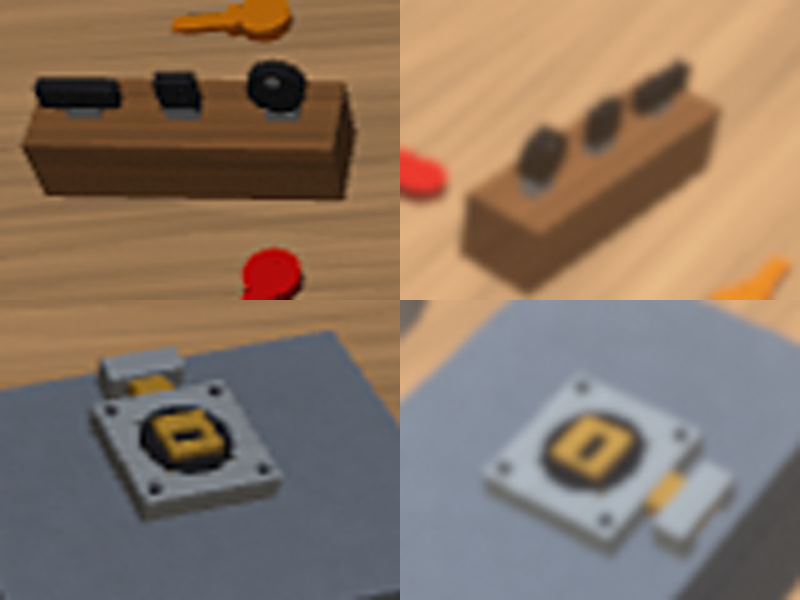

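The top-left crop confirms it: the disc head is at scene (167,163.7), to the right of the square and the bar. The keyhole is at scene (357.4,142.2) and side (199,249.2). Next I'll triangulate.

Run:
```python
from h import *
a=grab_frame('scene');b=grab_frame('side')
for n,p,q in(('head',(167,163.7),(313.2,172)),('hole',(357.4,142.2),(199,249.2))):
    x,e=tri(ray(a,*p),ray(b,*q)); print(n,x.round(4),np.round(e,4))
def A(u,v,s,u0,v0):return u0+u/s,v0+v/s
C=[onz(a,*A(u,v,4,98,142),.045) for u,v in((25,147),(333,150),(346,85))]
print('block',np.round(C,3)); d=C[1]-C[0];print('yaw row',np.degrees(np.arctan2(d[1],d[0])))
D=np.array([onz(a,*A(u,v-300,5,320,115),.102) for u,v in((92,405),(218,378),(282,482),(145,510))])
E=np.array([onz(b,*A(u-400,v-300,5,160,220),.102) for u,v in((582,373),(705,435),(610,555),(485,480))])
for D in(D,E):
  print('case',D.round(3),D.mean(0).round(4))
  for i in range(4):
    d=D[(i+1)%4]-D[i];print(np.linalg.norm(d).round(4),np.degrees(np.arctan2(d[1],d[0])).round(1))
```

```text
head [ 0.5234 -0.1645  0.0647] [0.001 0.001]
hole [0.5382 0.2407 0.1044] [0.0008 0.0008]
block [[ 0.534 -0.304  0.045]
 [ 0.553 -0.137  0.045]
 [ 0.507 -0.131  0.045]]
yaw row 83.50376413752939
case [[0.514 0.207 0.102]
 [0.503 0.265 0.102]
 [0.567 0.274 0.102]
 [0.577 0.214 0.102]] [0.5401 0.2401 0.102 ]
0.0591 100.6
0.0644 8.1
0.0608 -80.8
0.0631 -173.5
case [[0.571 0.215 0.102]
 [0.511 0.208 0.102]
 [0.498 0.271 0.102]
 [0.559 0.277 0.102]] [0.5348 0.2427 0.102 ]
0.0609 -172.6
0.0648 101.1
0.0614 5.3
0.0625 -79.3
```

Emit:
{"name": "jog_arm", "arguments": {"deltas": [[[-0.5,0.4,0,-1],[-1.2,1.0,0,-2.5],[-2.0,1.65,0,-4],[-2.8,2.3,0,-5.5],[-3.6,2.95,0,-7],[-4.4,3.6,0,-8.5],[-5.1,4.2,0,-9.8],[-5.7,4.7,0,-11]]], "grip": 60, "squeeze": 40}}

```text
t: 1.35
eef_pos: [0.4307, -0.2927, 0.2269]
ee_rot: [-3.141, 0.0, -1.923]
force: [0.5, 0.6, 0.7]
width: 0.0601
gripper_force: 0.0
```

```bash
cat >> h.py <<'E'
def units(target,yaw,base=None):
    """shift in tool units from current pose to world target"""
    s=arm.get_state(); R=Ro.from_euler('xyz',s['ee_rot']).as_matrix()
    d=R.T@(np.array(target)-s['eef_pos'])/.06
    dy=(yaw-s['ee_rot'][2]+np.pi)%(2*np.pi)-np.pi
    print('t',round(s['t'],2),'pos',s['eef_pos'].round(4),'rot',s['ee_rot'].round(4),'F',s['force'].round(1),'M',s['moment'].round(2),'q6',s['q'][5].round(2),'w',round(s['width'],4))
    print('units',d.round(3),'turn',round(-np.degrees(dy)/5,3))
E
python3 -c "
from h import *
units([.5234,-.1645,.2],np.radians(-96.5))"
```

```text
t 1.35 pos [ 0.4307 -0.2927  0.2269] rot [-3.1407e+00  1.0000e-04 -1.9233e+00] F [0.5 0.6 0.7] M [-0.08 -0.   -0.05] q6 -0.13 w 0.0601
units [-2.538 -0.712  0.45 ] turn -2.74
```

Emit:
{"name": "jog_arm", "arguments": {"deltas": [[[-0.6,-0.2,0.1,-0.6],[-1.3,-0.4,0.2,-1.4],[-2.0,-0.6,0.35,-2.1],[-2.4,-0.7,0.45,-2.6],[-2.54,-0.71,0.45,-2.74],[-2.54,-0.71,0.45,-2.74]]]}}

```text
t: 2.1
eef_pos: [0.5228, -0.1665, 0.1997]
ee_rot: [-3.142, -0.0, -1.689]
force: [0.2, -0.5, 0.4]
width: 0.0598
gripper_force: 0.0
```

```bash
python3 -c "
from h import *
units([.5234,-.1645,.2],np.radians(-96.5))
f=grab_frame('wrist');save('w1',f)
print(proj(f,[.5234,-.1645,.0675]))
g=f['img'].astype(int);k=((g.max(2)<60)*255).astype(np.uint8)
n,l,s,c=cv2.connectedComponentsWithStats(k)
for i in range(1,n):
  if s[i,4]>60:
    p=np.argwhere(l==i)[:,::-1].astype(np.float32);print(s[i],c[i].round(1),cv2.minAreaRect(p))
"
```

```text
t 2.1 pos [ 0.5228 -0.1665  0.1997] rot [-3.1416e+00 -1.0000e-04 -1.6886e+00] F [ 0.2 -0.5  0.4] M [ 0.02  0.16 -0.02] q6 -0.17 w 0.0598
units [-0.035 -0.005 -0.004] turn -0.049
[250.91622174 178.86430056]
[243  44  10  50 498] [247.5  68.4] ((247.5, 68.5), (49.0, 9.0), 90.0)
[  0  79  18  53 669] [  6.7 106.4] ((8.5, 105.0), (52.0, 17.0), 90.0)
[243 116  10  23 225] [247.6 127. ] ((247.5, 127.0), (22.0, 9.0), 90.0)
[243 165  10  24 170] [247.7 174. ] ((247.5, 176.5), (23.0, 9.0), 90.0)
[    0   217   512   167 47222] [267.9 299.6] ((255.55584716796875, 300.2511291503906), (511.49102783203125, 164.86334228515625), 0.20987370610237122)
[176 275  16  20 241] [182.3 283.1] ((183.5, 284.5), (19.0, 15.0), 90.0)
[ 263  275   62   27 1237] [292.8 286.7] ((294.2039489746094, 286.4876403808594), (21.482406616210938, 62.43263626098633), 81.08507537841797)
```

View pics/w1.png

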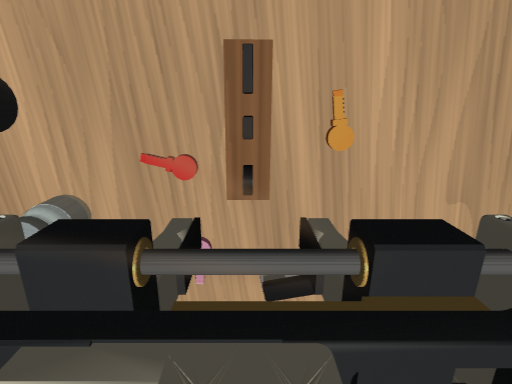

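The wrist picture shows the block upright at cols 224-272. The bar is at (247,68), the square at (247,127) and the round key at (247.5,176). The row is parallel to the image columns, so the tool yaw is right. The red and orange decoys lie off to the sides. Next I'll shift sideways and down for a second close look.

```bash
python3 -c "
from h import *
f=grab_frame('wrist');a=grab_frame('scene');b=grab_frame('side')
r=ray(f,247.6,176.5)
print(tri(r,ray(a,167,163.7)),tri(r,ray(b,313.2,172)),onz(f,247.6,176.5,.07))
for v in (44,94,116,139,165,189): print(v,onz(f,247.6,v,.07).round(4))
units([.5265,-.1645,.14],np.radians(-96.5))"
```

```text
(array([ 0.52569995, -0.16618146,  0.06712173]), [np.float64(0.0017269991695919638), np.float64(0.0017269991695919849)]) (array([ 0.52602691, -0.16665475,  0.0616569 ]), [np.float64(0.0006679752858518808), np.float64(0.0006679752858519426)]) [ 0.52632568 -0.16851828  0.07      ]
44 [ 0.5111 -0.2943  0.07  ]
94 [ 0.5164 -0.2505  0.07  ]
116 [ 0.5189 -0.2299  0.07  ]
139 [ 0.5216 -0.2075  0.07  ]
165 [ 0.5248 -0.1808  0.07  ]
189 [ 0.528  -0.1549  0.07  ]
t 2.3 pos [ 0.5225 -0.1674  0.1999] rot [-3.1411  0.     -1.6901] F [-0.8  0.6  0.3] M [0.04 0.09 0.04] q6 -0.17 w 0.0598
units [-0.055 -0.06   0.999] turn -0.067
```

Emit:
{"name": "jog_arm", "arguments": {"deltas": [[[-0.02,-0.03,0.3,0],[-0.05,-0.07,0.7,0],[-0.05,-0.07,1.0,0],[-0.05,-0.07,1.0,0]]]}}

```text
t: 2.8
eef_pos: [0.5262, -0.1647, 0.1385]
ee_rot: [3.139, -0.0, -1.69]
force: [0.2, -0.1, 1.1]
width: 0.06
gripper_force: 0.0
```

```bash
python3 -c "
from h import *
units([.5268,-.1641,.051],np.radians(-96.8))
f=grab_frame('wrist');save('w2',f)
g=f['img'].astype(int);k=((g.max(2)<60)*255).astype(np.uint8)
n,l,s,c=cv2.connectedComponentsWithStats(k)
for i in range(1,n):
  if s[i,4]>60:
    p=np.argwhere(l==i)[:,::-1].astype(np.float32);print(s[i],c[i].round(1))
print(proj(f,[.5268,-.1641,.0835]),proj(f,[.5268,-.1641,.0675]))
"
```

```text
t 2.8 pos [ 0.5262 -0.1647  0.1385] rot [ 3.139e+00 -3.000e-04 -1.690e+00] F [ 0.2 -0.1  1.1] M [-0.02  0.11 -0.02] q6 -0.17 w 0.06
units [-0.011 -0.012  1.459] turn -0.006
[245  23  13  65 813] [250.8  54.6]
[245 116  12  30 356] [250.5 130.5]
[245 178  12  15 149] [251.  183.9]
[245 203  12  12 121] [250.2 209.3]
[    0   218   512   166 47107] [268.2 299.8]
[176 275  16  20 240] [182.3 283.1]
[264 275  60  25 458] [302.2 288.5]
[250.82423933 202.0186185 ] [250.71556135 195.72998879]
```

View pics/w2.png

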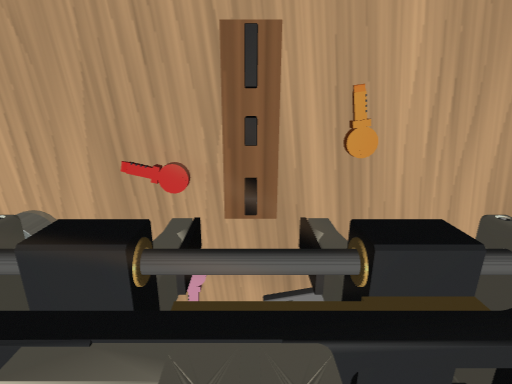

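The head is at cols 245-257, rows 178-215, within 1 px of my estimate, and it lies midway between the fingers. I'll go down and grip.

Emit:
{"name": "jog_arm", "arguments": {"deltas": [[[0,-0.01,0.4,0],[-0.01,-0.01,0.8,0],[-0.01,-0.01,1.1,0],[-0.01,-0.01,1.3,0],[-0.01,-0.01,1.45,0],[-0.01,-0.01,1.45,0]]]}}

```text
t: 3.6
eef_pos: [0.528, -0.1637, 0.0525]
ee_rot: [3.141, -0.0, -1.689]
force: [0.8, -0.1, -0.4]
width: 0.06
gripper_force: 0.0
```

Emit:
{"name": "jog_arm", "arguments": {"deltas": [[[0,0,0,0],[0,0,0,0],[0,0,0,0],[0,0,0,0],[0,0,0,0],[0,0,0,0]]], "grip": 5, "squeeze": 50}}

```text
t: 4.35
eef_pos: [0.5272, -0.1636, 0.0524]
ee_rot: [3.14, -0.0, -1.689]
force: [-3.4, 0.7, 1.8]
width: 0.0095
gripper_force: 50.0
```

Emit:
{"name": "jog_arm", "arguments": {"deltas": [[[0,0,-0.15,0],[0,0,-0.35,0],[0,0,-0.6,0],[0,0,-0.9,0],[0,0,-1.3,0],[0,0,-1.8,0],[0,0,-2.3,0],[0,0,-2.5,0]]]}}

```text
t: 5.35
eef_pos: [0.5295, -0.1637, 0.2058]
ee_rot: [-3.136, 0.0, -1.688]
force: [0.6, -0.1, -0.8]
width: 0.0097
gripper_force: 50.0
```

```bash
python3 -c "
from h import *
units([.538,.2405,.2],np.radians(-81.5))
a=grab_frame('scene');b=grab_frame('side')
# lock refinement: brass mask
for f,r in((a,(320,115,400,175)),(b,(160,220,240,280))):
  g=f['img'][r[1]:r[3],r[0]:r[2]];h=cv2.cvtColor(g,cv2.COLOR_RGB2HSV)
  m=((h[...,1]>110)&(h[...,0]>12)&(h[...,0]<32)&(h[...,2]>90)).astype(np.uint8)
  n,l,s,c=cv2.connectedComponentsWithStats(m)
  print([(s[i,:].tolist(),(c[i]+r[:2]).round(2)) for i in range(1,n) if s[i,4]>8])
"
```

```text
t 5.35 pos [ 0.5295 -0.1637  0.2058] rot [-3.1363e+00  3.0000e-04 -1.6885e+00] F [ 0.6 -0.1 -0.8] M [-0.    0.08  0.  ] q6 -0.17 w 0.0097
units [-6.707  0.651  0.096] turn -3.048
[([0, 0, 80, 23, 926], array([356.97, 121.02])), ([26, 15, 9, 4, 23], array([349.7 , 131.52])), ([31, 22, 14, 10, 79], array([357.22, 141.22]))]
[([30, 24, 17, 12, 124], array([197.93, 248.86])), ([50, 35, 6, 7, 20], array([212.45, 257.9 ]))]
```

Emit:
{"name": "jog_arm", "arguments": {"deltas": [[[-0.4,0.05,0,-0.2],[-1.1,0.12,0,-0.6],[-2.0,0.2,0,-1.0],[-2.9,0.3,0,-1.4],[-3.8,0.4,0,-1.8],[-4.7,0.5,0,-2.2],[-5.5,0.57,0,-2.6],[-6.1,0.62,0,-2.85]]]}}

```text
t: 6.45
eef_pos: [0.5335, 0.2061, 0.2013]
ee_rot: [3.14, -0.001, -1.438]
force: [1.0, 0.1, 0.2]
width: 0.01
gripper_force: 50.0
```

Emit:
{"name": "jog_arm", "arguments": {"deltas": [[[-0.4,0.0,0,-0.2],[-0.7,0.0,0,-0.2],[-0.85,0.0,0,-0.2],[-0.85,0,0,-0.2],[-0.85,0,0,-0.2]]]}}

```text
t: 7.08
eef_pos: [0.5276, 0.254, 0.2027]
ee_rot: [-3.142, 0.0, -1.423]
force: [-0.6, -0.3, 0.8]
width: 0.0096
gripper_force: 50.0
```

```bash
python3 -c "
from h import *
units([.538,.2405,.2],np.radians(-81.5))
f=grab_frame('wrist');save('w3',f);print(proj(f,[.538,.2405,.107]))
c=f['img'][100:250,150:350];cv2.imwrite('pics/w3c.png',cv2.resize(c,(800,600),interpolation=cv2.INTER_CUBIC)[:,:,::-1])
"
```

```text
t 7.08 pos [0.5276 0.254  0.2027] rot [-3.1416  0.     -1.4233] F [-0.6 -0.3  0.8] M [-0.02  0.12 -0.02] q6 -0.64 w 0.0096
units [ 0.249 -0.139  0.045] turn -0.01
[242.44392536 171.67848857]
```

View pics/w3c.png

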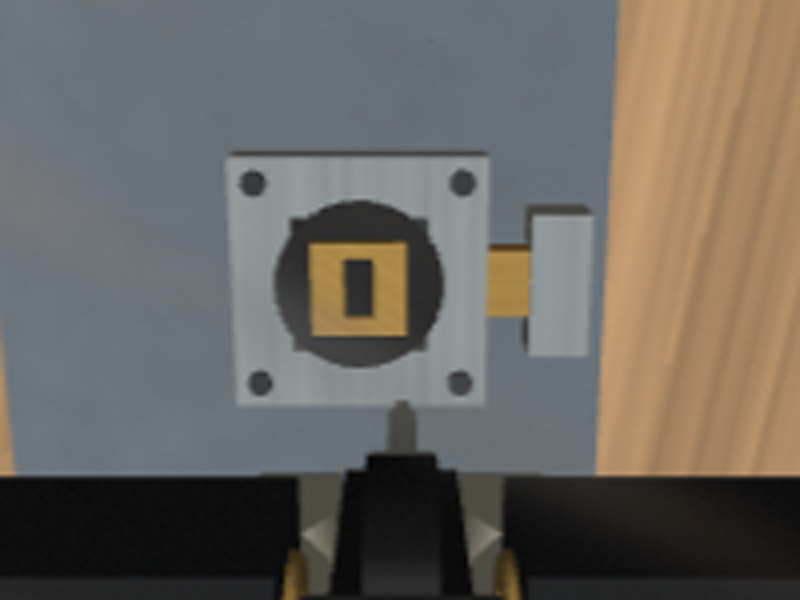

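The crop shows the keyhole centre at (358,289), which is full-frame (239.5,172.2), and the blade tip at about (401,402), which is full-frame (250.2,200.5). I'll compare these with projections to cancel the calibration bias.

```bash
python3 -c "
from h import *
units([.538,.2405,.2],np.radians(-81.5))
f=grab_frame('wrist')
F=lambda u,v:(150+u/4,100+v/4)
print('hole',onz(f,*F(358,289),.107).round(4))
s=arm.get_state();R=Ro.from_euler('xyz',s['ee_rot']).as_matrix();T=s['eef_pos']
P=lambda p:proj(f,T+R@np.array(p))
for x in(-.006,0,.006):print('tip proj crop',x,((P([x,0,.0415])-[150,100])*4).round(1),((P([x,0,.0075])-[150,100])*4).round(1))
# tip plane per measured pixel
print('tip world at z',onz(f,*F(401,402),T[2]-.0415).round(4),'key centre', T.round(4))
ang=lambda a,b,z:(lambda d:np.degrees(np.arctan2(d[1],d[0])).round(1))(onz(f,*F(*b),z)-onz(f,*F(*a),z))
z=.102
for a,b in(((227,155),(489,155)),((238,407),(486,405)),((227,155),(238,407)),((489,155),(486,405)),((252,183),(462,182)),((260,383),(459,383)),((252,183),(260,383)),((462,182),(459,383))):print(ang(a,b,z))
for a,b in(((308,241),(407,241)),((312,337),(407,335)),((308,241),(312,337)),((407,241),(407,335))):print('plug',ang(a,b,.107))
print(np.mean([onz(f,*F(*p),.107) for p in((308,241),(407,241),(312,337),(407,335))],0))
"
```

```text
t 7.12 pos [0.5276 0.254  0.2027] rot [-3.1415e+00  1.0000e-04 -1.4235e+00] F [ 0.7 -0.2 -0.4] M [0.03 0.13 0.03] q6 -0.64 w 0.01
units [ 0.248 -0.138  0.045] turn -0.012
hole [0.5407 0.2414 0.107 ]
tip proj crop -0.006 [407.  460.6] [408.4 541. ]
tip proj crop 0 [407.1 430.9] [408.5 506.7]
tip proj crop 0.006 [407.2 400.8] [408.6 471.8]
tip world at z [0.5296 0.2485 0.1612] key centre [0.5276 0.254  0.2027]
-171.5
-171.0
98.5
99.0
-171.3
-171.5
98.7
98.5
plug -171.5
plug -170.3
plug 99.5
plug 98.6
[0.54054393 0.24143027 0.107     ]
```

```bash
python3 -c "
from h import *
units([.5395,.2410,.163],np.radians(-81.35))"
```

```text
t 7.17 pos [0.5276 0.254  0.2027] rot [-3.1415e+00  1.0000e-04 -1.4235e+00] F [ 0.  -0.6 -1.1] M [ 0.02  0.11 -0.02] q6 -0.64 w 0.0095
units [ 0.244 -0.164  0.662] turn -0.042
```

Emit:
{"name": "jog_arm", "arguments": {"deltas": [[[0.1,-0.07,0,-0.04],[0.2,-0.14,0.1,-0.04],[0.244,-0.164,0.3,-0.04],[0.244,-0.164,0.5,-0.04],[0.244,-0.164,0.66,-0.04],[0.244,-0.164,0.66,-0.04],[0.244,-0.164,0.66,-0.04]]]}}

```text
t: 8.05
eef_pos: [0.5396, 0.242, 0.1632]
ee_rot: [-3.141, -0.0, -1.419]
force: [-0.3, 0.2, -0.5]
width: 0.0097
gripper_force: 50.0
```

```bash
python3 -c "
from h import *
units([.5395,.2410,.1535],np.radians(-81.35))
f=grab_frame('wrist');a=grab_frame('scene');b=grab_frame('side')
c1=cv2.resize(f['img'][140:260,170:330],(400,300),interpolation=cv2.INTER_CUBIC)
c2=cv2.resize(a['img'][100:160,315:395],(400,300),interpolation=cv2.INTER_CUBIC)
c3=cv2.resize(b['img'][200:275,155:255],(400,300),interpolation=cv2.INTER_CUBIC)
cv2.imwrite('pics/c4.png',np.vstack([np.hstack([c1,c2]),np.hstack([c3,c3*0])])[:,:,::-1])
s=arm.get_state();R=Ro.from_euler('xyz',s['ee_rot']).as_matrix();T=s['eef_pos']
print('tipedge proj',(proj(f,T+R@[.006,0,.0415])-[170,140])*2.5,'hole proj',(proj(f,[.5395,.241,.107])-[170,140])*2.5)
print('scene tip',(proj(a,T+R@[0,0,.0415])-[315,100])*5,'hole',(proj(a,[.5395,.241,.107])-[315,100])*5)
print('side tip',(proj(b,T+R@[0,0,.0415])-[155,200])*4,'hole',(proj(b,[.5395,.241,.107])-[155,200])*4)
"
```

```text
t 8.05 pos [0.5396 0.242  0.1632] rot [-3.1413 -0.     -1.4187] F [-0.3  0.2 -0.5] M [0.07 0.09 0.01] q6 -0.6 w 0.0097
units [0.016 0.004 0.161] turn 0.012
tipedge proj [204.2897628  150.85421265] hole proj [204.99724344 150.17595143]
scene tip [223.10518216 181.91243295] hole [213.01677463 207.80568242]
side tip [166.81130635 173.10690086] hole [171.47494557 192.82803249]
```

View pics/c4.png

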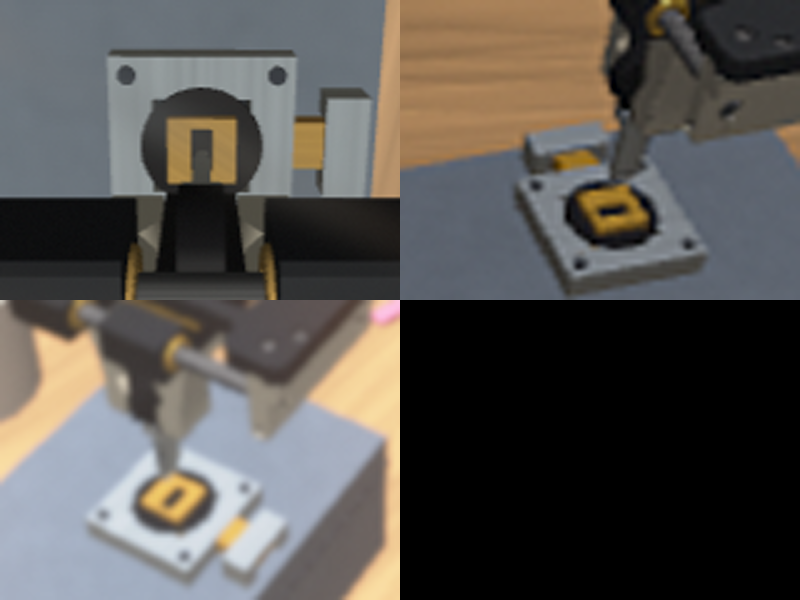

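All three views agree: the blade tip sits at the slot's column (wrist crop: tip 201.5, slot 202), and the rows match within about 1 mm. I'll lower to just above the first pin.

Emit:
{"name": "jog_arm", "arguments": {"deltas": [[[0.013,0.003,0.08,0],[0.013,0.003,0.16,0],[0.013,0.003,0.2,0],[0.013,0.003,0.24,0],[0.013,0.003,0.28,0],[0.013,0.003,0.32,0],[0.013,0.003,0.36,0],[0.013,0.003,0.38,0]]]}}

```text
t: 9.2
eef_pos: [0.5394, 0.241, 0.14]
ee_rot: [3.142, 0.0, -1.419]
force: [-1.0, 0.7, 0.1]
width: 0.0098
gripper_force: 50.0
```

```bash
python3 -c "
from h import *
units([.5395,.2410,.1145],np.radians(-81.35))"
```

```text
t 9.2 pos [0.5394 0.241  0.14  ] rot [ 3.1416e+00  1.0000e-04 -1.4191e+00] F [-1.   0.7  0.1] M [ 0.17  0.12 -0.06] q6 -0.6 w 0.0098
units [ 0.001 -0.002  0.425] turn 0.008
```

The tip is 8.5 mm into the slot with no force. Next I'll push and rock past the pins.

Emit:
{"name": "jog_arm", "arguments": {"deltas": [[[0,0.017,0.05,0],[0,-0.017,0.08,0],[0,0.017,0.11,0],[0,-0.017,0.14,0],[0,0.017,0.17,0],[0,-0.017,0.19,0],[0,0.017,0.21,0],[0,-0.017,0.23,0]]]}}

```text
t: 10.2
eef_pos: [0.5401, 0.2411, 0.1267]
ee_rot: [3.141, 0.0, -1.419]
force: [-4.8, 1.1, 7.3]
width: 0.0099
gripper_force: 50.0
```

Emit:
{"name": "jog_arm", "arguments": {"deltas": [[[0,0.033,0.03,0],[0,0,0.06,0],[0,0.033,0.09,0],[0,0,0.12,0],[0,0.033,0.15,0],[0,0,0.17,0],[0,0.033,0.19,0],[0,0.017,0.2,0]]]}}

```text
t: 11.2
eef_pos: [0.5397, 0.2411, 0.1143]
ee_rot: [-3.141, 0.0, -1.419]
force: [3.2, 1.1, 2.3]
width: 0.0095
gripper_force: 50.0
```

```bash
python3 -c "
from h import *
units([.5395,.2410,.1145],np.radians(-81.35))"
```

```text
t 11.2 pos [0.5397 0.2411 0.1143] rot [-3.1409e+00  2.0000e-04 -1.4190e+00] F [3.2 1.1 2.3] M [ 0.41 -1.03  0.  ] q6 -0.6 w 0.0095
units [ 0.001  0.004 -0.003] turn 0.009
```

Now I'll push until the shoulder contacts, to confirm it is home.

Emit:
{"name": "jog_arm", "arguments": {"deltas": [[[0,-0.01,0.015,0],[0,0.01,0.03,0],[0,0,0.04,0],[0,0,0.05,0],[0,0,0.05,0]]]}}

```text
t: 11.82
eef_pos: [0.54, 0.2412, 0.114]
ee_rot: [-3.139, 0.0, -1.418]
force: [-4.2, -1.2, 21.5]
width: 0.0095
gripper_force: 50.0
```

```bash
python3 -c "
from h import *
units([.5395,.2410,.1145],np.radians(-81.35))
f=grab_frame('wrist');a=grab_frame('scene')
c1=cv2.resize(f['img'][140:260,170:330],(400,300),interpolation=cv2.INTER_CUBIC)
c2=cv2.resize(a['img'][100:160,315:395],(400,300),interpolation=cv2.INTER_CUBIC)
cv2.imwrite('pics/c5.png',np.hstack([c1,c2])[:,:,::-1])"
```

```text
t 11.82 pos [0.54   0.2412 0.114 ] rot [-3.1394e+00  3.0000e-04 -1.4180e+00] F [-4.2 -1.2 21.5] M [-0.39  1.59  0.01] q6 -0.6 w 0.0095
units [ 0.002  0.008 -0.008] turn 0.02
```

View pics/c5.png

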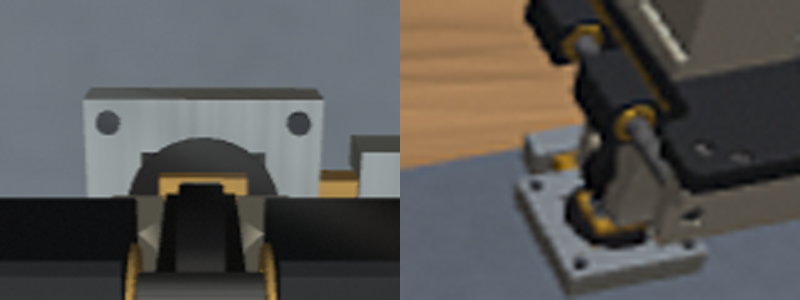

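The wrist crop shows the shoulder against the brass plug at (203,185), and 21 N is reached at exactly the home height. I'll ease the push and turn clockwise, which is +z in the tool frame.

Emit:
{"name": "jog_arm", "arguments": {"deltas": [[[0,0,-0.025,0.5],[0,0,-0.025,1.5],[0,0,-0.025,2.8],[0,0,-0.025,4.1],[0,0,-0.025,5.4],[0,0,-0.025,6.7],[0,0,-0.025,8],[0,0,-0.025,9]]]}}

```text
t: 12.92
eef_pos: [0.54, 0.241, 0.1142]
ee_rot: [-3.14, 0.001, -2.207]
force: [1.2, -0.6, 10.7]
width: 0.0098
gripper_force: 50.0
```

```bash
python3 -c "
from h import *
units([.5398,.2411,.1143],np.radians(-81.35-94.5))"
```

```text
t 12.93 pos [0.54   0.241  0.1142] rot [-3.1405e+00  1.0000e-03 -2.2071e+00] F [ 1.2 -0.6 10.7] M [-0.34 -0.36  0.05] q6 -1.39 w 0.0098
units [ 0.     0.004 -0.001] turn 9.878
```

Turning well: moment 0.05 N m, sideways forces small. I'll continue to just past the stop.

Emit:
{"name": "jog_arm", "arguments": {"deltas": [[[0,0,0,1],[0,0,0,2.3],[0,0,0,3.6],[0,0,0,4.9],[0,0,0,6.2],[0,0,0,7.5],[0,0,0,8.7],[0,0,0,9.7]]]}}

```text
t: 13.92
eef_pos: [0.5398, 0.2409, 0.1142]
ee_rot: [-3.142, 0.001, -3.053]
force: [1.5, -0.3, 10.4]
width: 0.0097
gripper_force: 50.0
```

```bash
python3 -c "
from h import *
units([.5398,.2411,.1143],np.radians(-81.35-94.5))"
```

```text
t 13.93 pos [0.5398 0.2409 0.1142] rot [-3.1415e+00  1.2000e-03 -3.0534e+00] F [ 1.5 -0.3 10.4] M [-0.29 -0.08  0.09] q6 -2.23 w 0.0097
units [ 0.     0.003 -0.002] turn 0.18
```

Emit:
{"name": "jog_arm", "arguments": {"deltas": [[[0,0,0,0.5],[0,0,0,0.9],[0,0,0,1.2],[0,0,0,1.2],[0,0,0,1.2]]]}}

```text
t: 14.55
eef_pos: [0.5399, 0.2409, 0.1142]
ee_rot: [-3.142, 0.001, 3.129]
force: [0.8, -0.7, 11.1]
width: 0.0098
gripper_force: 50.1
```

```bash
python3 -c "
from h import *
units([.5398,.2411,.1143],np.radians(-81.35-94.5))
f=grab_frame('wrist');a=grab_frame('scene');b=grab_frame('side')
c1=cv2.resize(f['img'][100:250,150:350],(400,300),interpolation=cv2.INTER_CUBIC)
c2=cv2.resize(a['img'][100:160,315:395],(400,300),interpolation=cv2.INTER_CUBIC)
c3=cv2.resize(b['img'][200:275,155:255],(400,300),interpolation=cv2.INTER_CUBIC)
c4=cv2.resize(a['img'],(400,300))
cv2.imwrite('pics/c6.png',np.vstack([np.hstack([c1,c2]),np.hstack([c3,c4])])[:,:,::-1])"
```

```text
t 14.55 pos [0.5399 0.2409 0.1142] rot [-3.1416e+00  1.3000e-03  3.1286e+00] F [ 0.8 -0.7 11.1] M [-0.35 -0.2   0.35] q6 -2.34 w 0.0098
units [ 0.001  0.003 -0.002] turn -0.979
```

View pics/c6.png

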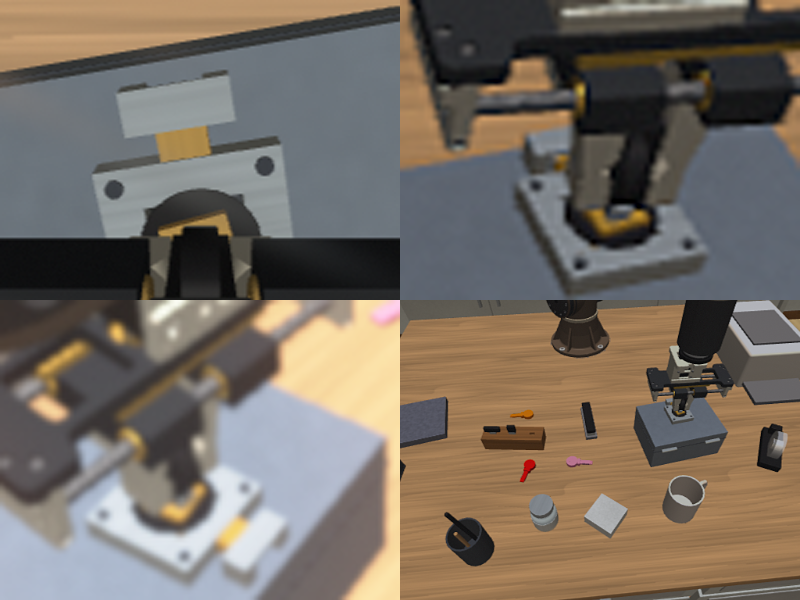

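The picture shows the key aligned with the fingers and turned, and the bystanders in place with the bar and square keys still in the block. Moment rose from 0.09 to 0.35 N m, which means the stop. The bolt still looks brass-bridged at wrist crop (183,143), so I'll measure the plug angle and the bolt numerically.

```bash
python3 -c "
from h import *
f=grab_frame('wrist');b=grab_frame('side');old=cv2.imread('pics/side.png')[:,:,::-1]
def br(g):
  h=cv2.cvtColor(np.ascontiguousarray(g),cv2.COLOR_RGB2HSV);return ((h[...,1]>110)&(h[...,0]>12)&(h[...,0]<32)&(h[...,2]>90)).astype(np.uint8)
for g in(old,b['img']): 
  m=br(g[245:275,203:225]);n,l,s,c=cv2.connectedComponentsWithStats(m);print('side',s[1:].tolist(),c[1:].round(1).tolist())
m=br(f['img'][100:220,150:350]);n,l,s,c=cv2.connectedComponentsWithStats(m)
for i in range(1,n):
  if s[i,4]>15: 
    print('wrist',s[i].tolist())
    cs,_=cv2.findContours((l==i).astype(np.uint8),0,2)
    print([(onz(f,*(p[0]+[150,100]),.107)-[.5398,.2411,.107])[:2].round(4).tolist() for p in cv2.approxPolyDP(cs[0],1.5,True)])
w3=cv2.imread('pics/w3.png')[100:250,150:350]
cv2.imwrite('pics/c7.png',np.hstack([cv2.resize(w3[45:105,110:160],(400,480),interpolation=2),cv2.resize(f['img'][130:190,190:270][:,:,::-1],(400,300),interpolation=2).copy() if 0 else cv2.resize(f['img'][130:220,200:275][:,:,::-1],(400,480),interpolation=2)]))
"
```

```text
side [[0, 0, 4, 7, 18], [7, 10, 6, 7, 21]] [[1.1, 2.8], [9.4, 13.0]]
side [[0, 1, 3, 6, 10], [7, 10, 6, 7, 17]] [[1.0, 2.8], [9.4, 12.7]]
wrist [78, 63, 28, 18, 358]
[[-0.0398, 0.0019], [-0.0375, -0.0125], [-0.0301, -0.0116], [-0.0318, 0.0036]]
wrist [79, 107, 37, 13, 179]
[[-0.0064, 0.0097], [-0.0111, 0.0084], [-0.0118, 0.0053], [-0.0066, -0.0129], [-0.0053, -0.013], [-0.0052, -0.0067], [-0.0086, -0.0047], [-0.0084, 0.0047], [-0.0037, 0.0091]]
```

View pics/c7.png

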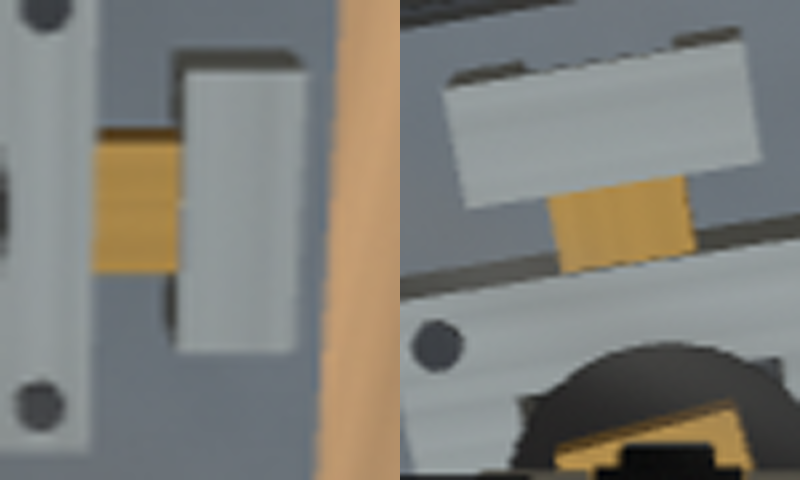

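The plug edge lies at -74° against the box's 8.65°, so it has turned about 83° (1.45 rad) and is at the stop. The shoulder shows at the same wrist row (213) as before insertion, so the key has not slipped in the grip and is fully home. It is held there with 50 N grip, 11 N push and the turn maintained. I'll hand in.

```bash
python3 -c "
from h import *
units([.5398,.2411,.1143],0)
print(arm.job_done())"
```

```text
t 14.8 pos [0.5398 0.241  0.1142] rot [-3.1416e+00  1.3000e-03  3.1286e+00] F [ 0.7 -0.1 10.3] M [-0.3  -0.15  0.29] q6 -2.34 w 0.0098
units [ 0.001  0.002 -0.002] turn 35.851
the job is handed in; nothing more can be done
None
```

I handed the job in with the round key fully home, turned clockwise to the stop (about 83°) and still gripped against the spring; the other two keys and the bystanders looked undisturbed, but I couldn't see the bolt draw back in the last pictures.

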